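# Pull-test the handle of a sauce boat

## Robot

A 6-joint arm with a two-finger parallel gripper is mounted at the origin on the work surface. World frame = base frame: x ahead of the robot, y to its left, z up, the work surface at z = 0. Lengths are in m, angles in rad, forces in N, time in s.
With the tool pointing down it reaches from about 0.375 to 0.9 m from the base axis. Payload 3.1 kg.
Tool frame: the origin (TCP) lies at the very end of the fingers, on their centre line; the grasp point (between the pads) lies 19 mm behind it; z points along the fingers, y is the line along which they close (so a half turn about z gives the same grasp; the last joint's range is limited). The gripper opens to 85 mm and grips with 20 to 120 N. Pads are 22 mm wide; open, the fingers measure 114 mm over their backs; the gripper's body (76 mm by 85 mm) begins 54 mm behind the grasp point. The pads swing forward as they close: fully open they stand 13 mm farther back than shut.
Start: joints at [1.004, 0.527, 1.433, -0, 1.181, -0.178], TCP at [0.237, 0.578, 0.231] pointing down, gripper open.
Joint ranges: [-3.08, 3.08], [-0.75, 2.2], [0.22, 2.44], [-1.43, 4.57], [0, 2.65], [-2.85, 2.85]. Speed limits (rad/s): [2.79, 2.79, 3.14, 3.14, 3.14, 3.14].

## Interface

Orientations are given as a unit quaternion [x, y, z, w].
In Python, from station import manip, vision gives the robot as it stands.
- The arm moves only by the tool drive_tool, never from a script. Its argument "deltas" is a list that holds one entry, the list of rows, each a list of 4 numbers: the shift along the tool's x, y, z in mm, then the turn about the tool's z in rad. A call has 1 to 5 rows; each row is the pose to reach, as a shift and turn from the pose commanded when the call began, along the tool's axes at that moment; what a row does not reach only later rows make up. A row lasts 1/12 s, in which the tool goes at most 41.7 mm and 7.16 degrees, less where a joint would pass 70% of its speed; a pose out of reach is approached as far as the arm can. A call with a gripper value outside its range is refused whole. "jaw" is the finger opening in mm, from 0 to 85.4, set as the call begins (left out, the last holds). The fingers move at their own pace and stop on an object; "force" is the grip in N (left out, the last holds). Time passes only in rows, so rows that repeat a pose let the fingers close. It gives the time, the measured TCP pose, the force, the opening and the grip force at its end, in the units of the state.
- manip.sense(): the state, without advancing time (a new reading comes with each control period).
- vision.snapshot(name): name is "scene" or "top" or "wrist"; returns the picture (384x512x3 uint8, red, green, blue); there is no depth.
- vision.camera_model(name): a dict with "camera_matrix" (3x3 intrinsics, pixels), "D" ([k1, k2, p1, p2, k3] as OpenCV has them; the pictures are not rectified), "rvec" (rotation vector, rad) and "tvec" (3), from world to camera coordinates, as OpenCV has them. Camera axes: x right, y down, z forward; pixel columns grow to the right and rows downward; lengths in m; the calibration is good to about 2 mm. A picture is of the moment at which its call begins: read the wrist's pose just before it. camera_model takes no time and is no camera call; for the wrist camera it gives the pose at the moment of the call.
- manip.sign_off(): hands the job in; it is judged then, once.
The state is a dict: "t": time; "q": joint angles; "qd": joint speeds; "tau": joint torques, N m; "tcp_pos": TCP position; "tool_rot": TCP orientation; "force": force on the tool from outside, world axes, zero at the start; "ft_torque": the same for the moment, N m; "finger_gap": opening from 0.0 (shut) to 1.0 (fully open); "gripper_force": force on a finger pad.
Only numpy, scipy, OpenCV 4.12 (cv2) and the standard library are available. Lean on these libraries where they do the work, as an engineer would, in place of code of your own. Each camera call takes 0.05 s, during which the arm holds its last target. There are 200 camera calls.

## Task

Set the yellow-banded sauce boat down gently on the handle tester, its foot between the steel pegs and its handle hanging down through the steel stirrup, and let go of it. Then draw the tester's slide out by its black pull tab until the orange pointer stands in the green band, hold it there for about two seconds without letting the pointer reach the red band, and let the slide go back home. Leave the boat seated and do not disturb the plates, mug and jar.

Things in the scene. Friction and masses are not known exactly. Their poses are not given: they have to be found in the camera images.
- rig: Handle tester: grey board fixed on the table, 12 mm thick. Origin on the table under the centre of the boat's seat; +x is the pull direction, from seat to pull tab; z up. Board: x -85 to 370 mm, y -60 to 60. A blue gauge housing (x 185 to 285 mm when home, 66 mm wide, top 56 mm above the table) slides along x, tied by a low steel tongue (top 24 mm above the table) to the pull tab.
- seat (a point): Centre of the boat's seat on the board's top, 12 mm above the table. Six pegs, 10 mm thick, coned tops, 15 mm high, ring it: at rig x = 56 and -56, y = 0, and x = 22 and -22, y = 30 and -30 mm. Rightly placed, the boat's origin is here and its +x lies along the rig's +x; the foot has 3 mm play all round.
- boat: Loose cream sauce boat, yellow band, gilt rim, 0.5 kg. Origin: centre of its underside; +x to the handle end, -x to the spout, z up. Foot 96 x 44 mm with round ends, 12 mm high. Body 130 mm long (x), 56 mm wide (y), flat upright sides for |x| < 37 mm from 36 mm up to the rim at 84 mm; hollow, walls 4 mm. The spout lip reaches x = -92 mm, 100 mm up.
- boat_handle (a point): Point on the boat's handle, 108 mm from its origin along +x, 30 mm above the underside, where the stirrup pulls. The handle, a 10 mm bar, leaves the rim, arches out (top 92 mm) and hangs straight down at x = 108 mm to a free end 13 mm above the underside, 38 mm clear of the body.
- stirrup_bar (a point): Middle of the seat-side crossbar of the steel stirrup, a level loop of 8 mm rod 42 mm above the table; when home at 84 mm along the rig's +x. The loop's opening, on this bar's +x side, is 44 mm (x) by 36 mm (y); the handle is lowered into it from above. Drawn out about 15 mm, this bar bears on the handle from the body's side.
- tab (a point): Upright black pull tab: centre of its face towards the housing (rig's -x side), 70 mm above the table, at rig x = 335 mm when home. The tab is 60 mm wide (y), 9 mm thick (x 335 to 344), 16 to 86 mm above the table. Between it and the housing is a 50 mm gap, with only the tongue below, which closed fingers can enter from above.
- pointer (a point): Middle of the orange pointer bar (5 mm thick along x, 54 mm wide) on top of the housing, 64 mm above the table; it is fixed to the stirrup.
- green_mark (a point): Middle of the green band, 14 mm wide along x, on the white scale on top of the housing, 57 mm above the table; moves with the slide. The pointer is in the band when it is within 7 mm of this point along the rig's x.
- slide (a joint): How far the slide with its tab is drawn out, in m: 0 home, 0.09 the end. A light spring (about 1.5 to 3 N) brings it home.
- gauge (a joint): Reading of the spring gauge: how far the stirrup and the pointer are drawn out of the housing, in m: 0 unloaded, 0.033 to 0.047 pointer in the green band (about 5 to 7 N), red band from 0.054. It grows only while the boat's handle holds the stirrup back.
- plates: Bystander: stack of six cream and yellow plates, 160 mm across, 42 mm high; origin at the centre of its underside.
- mug: Bystander: blue mug, 76 mm across, 85 mm high, with a handle; origin at the centre of its underside.
- jar: Bystander: white jar with a wooden lid, 68 mm across, 100 mm high; origin at the centre of its underside.
Not all that is in view belongs to the job. There is more than one size of the boat; the job needs the smaller.

How it is judged:
By the outcome, as a careful person would: the job done as asked, in the order asked, and still so for the second after the job is handed in, with the robot touching nothing.
It also fails if it takes over 61 s, if anything falls off the work surface, if the arm or the gripper's body presses on something with over 40 N, if the wrist force passes 120 N, or if a joint passes its speed limit or range.

## Working session

There is one attempt and no reset: what is moved stays moved. The work goes in short steps, Python scripts to look and compute and a tool call to move; the robot and the scene stay as the last step left them, time stands still between calls to the robot, and variables do not carry over. Pictures are saved under pics/ and viewed, at most 10 in all, crops included, and the job is handed in when it is done.

Besides the shell and the picture viewer there is one more tool, called as name(argument=value, ...), one argument or row to a line, values as JSON. drive_tool: Moves the arm, as the interface text tells. Its arguments: {"type":"object","properties":{"deltas":{"type":"array"},"jaw":{"type":"number"},"force":{"type":"number"}},"required":["deltas"]}

```bash
ls; mkdir -p pics
cat > h.py <<'E'
import numpy as np, cv2
from station import manip, vision
def cam(n):
    c=vision.camera_model(n); K=np.array(c["camera_matrix"],float); D=np.array(c["D"],float)
    R=cv2.Rodrigues(np.array(c["rvec"],float))[0]; t=np.array(c["tvec"],float).reshape(3)
    return K,D,R,t
def ray(c,uv):
    K,D,R,t=c; p=cv2.undistortPoints(np.array(uv,float).reshape(-1,1,2),K,D).reshape(-1,2)
    d=np.c_[p,np.ones(len(p))]@R; return -R.T@t,d
def onz(c,uv,z):
    o,d=ray(c,uv); return o+d*((z-o[2])/d[:,2])[:,None]
def proj(c,P):
    K,D,R,t=c; return cv2.projectPoints(np.array(P,float).reshape(-1,1,3),cv2.Rodrigues(R)[0],t,K,D)[0].reshape(-1,2)
def save(n,img): cv2.imwrite("pics/"+n+".png",img[...,::-1])
E
python3 - <<'E'
from h import *
a=vision.snapshot("top");b=vision.snapshot("scene")
np.save("top0.npy",a);np.save("scene0.npy",b)
save("top0",cv2.resize(a,(800,600)));save("scene0",cv2.resize(b,(800,600)))
for n in("top","scene"):
    c=cam(n);print(n,c[0].diagonal(),-c[2].T@c[3],c[2][2])
s=manip.sense();print(s)
E
```

```text
pics
top [451.4743356 451.4743356   1.       ] [0.42731964 0.02296512 1.23688922] [ 0.05747437  0.01859156 -0.99817386]
scene [460.80018595 460.80018595   1.        ] [0.8899538  0.58914187 0.75168538] [-0.40531555 -0.5746615  -0.7109736 ]
{'t': 0.1, 'q': array([ 1.00348449e+00,  5.28348351e-01,  1.43378997e+00, -1.26379786e-05,
        1.18142430e+00, -1.78519825e-01]), 'qd': array([-0.00243178, -0.0023447 , -0.00353077,  0.00145897,  0.00026063,
       -0.00099201]), 'tau': array([ 8.13702773e-04, -4.43298519e+01, -1.78587681e+01, -1.84797691e-04,
        3.88796150e-03,  5.49274930e-06]), 'tcp_pos': array([0.23654755, 0.57779618, 0.23044173]), 'tool_rot': array([ 1.93171501e-01,  9.81164513e-01, -9.19413127e-04, -3.53419226e-04]), 'force': array([-0.0144023 , -0.30635627,  0.50182148]), 'ft_torque': array([-0.07323021, -0.0260645 , -0.05329135]), 'gripper_force': 0.0, 'finger_gap': 0.9939520786019267}
```

View pics/top0.png

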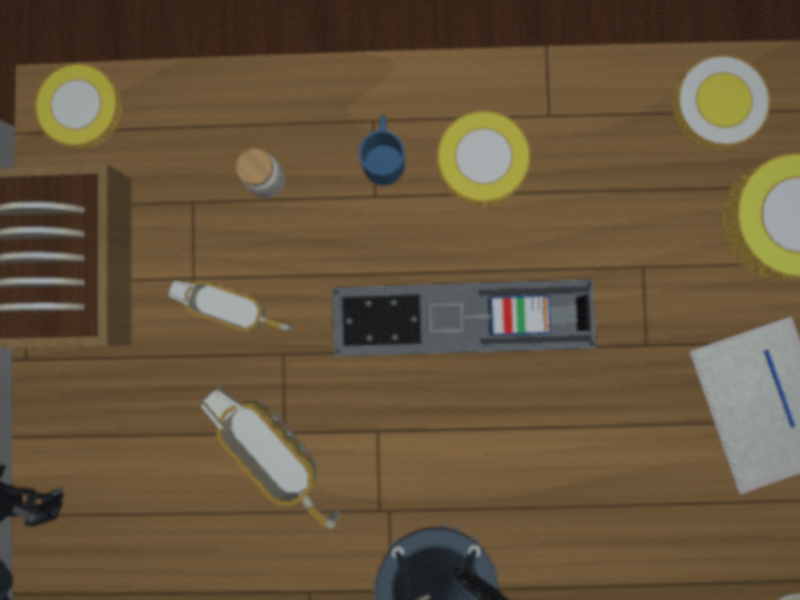

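View pics/scene0.png

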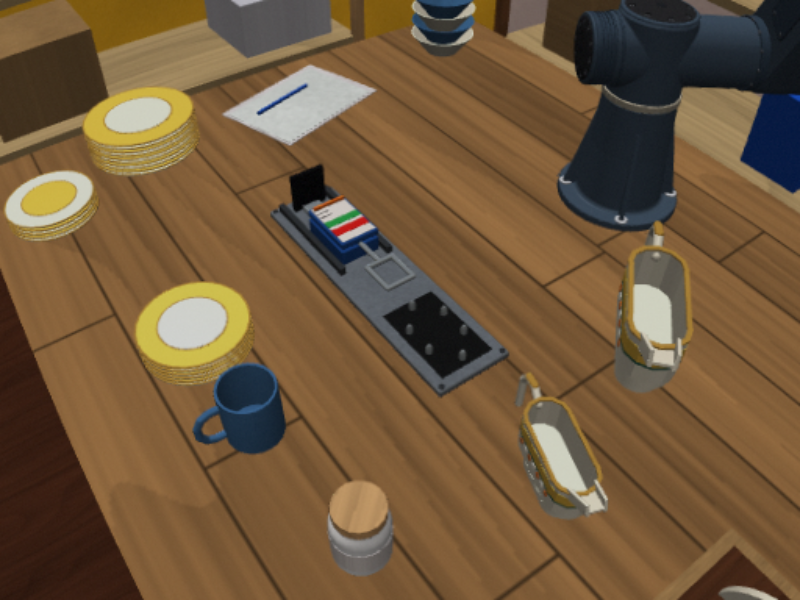

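The top view shows the small boat at about (215,305), with its handle end at (290,328) and spout at (170,290) in 800-px coordinates. The rig board spans (335–595, 283–353), with the seat on the left and the tab on the right, so rig +x is roughly world -y. The scene view agrees.

Run:
```python
from h import *
a=np.load("top0.npy"); c=cam("top")
cr1=a[170:220,100:195]; cr2=a[175:232,208:388]
p1=cv2.resize(cr1,None,fx=6,fy=6,interpolation=cv2.INTER_CUBIC)[:, :560]
p2=cv2.resize(cr2,None,fx=4.4,fy=4.4,interpolation=cv2.INTER_CUBIC)
W=max(p1.shape[1],p2.shape[1]); f=lambda p:np.pad(p,((0,0),(0,W-p.shape[1]),(0,0)))
save("crop1",np.vstack([f(p1),f(p2)])); print(p1.shape,p2.shape)
hsv=cv2.cvtColor(a,cv2.COLOR_RGB2HSV).astype(int); H,S,V=hsv[...,0],hsv[...,1],hsv[...,2]
# board
m=((S<75)&(V<140)); m2=np.zeros_like(m); m2[178:232,208:388]=m[178:232,208:388]
m2=cv2.morphologyEx(m2.astype(np.uint8),cv2.MORPH_CLOSE,np.ones((9,9)))
cn=max(cv2.findContours(m2,cv2.RETR_EXTERNAL,cv2.CHAIN_APPROX_NONE)[0],key=cv2.contourArea)
w=onz(c,cn[:,0].astype(float),0.012)
r=cv2.minAreaRect((w[:,:2]*1000).astype(np.float32));print("board",r)
# scale marks
for n,mm,z in (("green",(H>45)&(H<80)&(S>120),.057),("red",((H<6)|(H>174))&(S>150)&(V>120),.057),("orange",(H>6)&(H<16)&(S>170)&(V>140),.064)):
    q=np.zeros_like(mm);q[178:232,300:375]=mm[178:232,300:375]
    v,u=np.nonzero(q); 
    if len(u): print(n,len(u),u.mean(),v.mean(),onz(c,[u.mean(),v.mean()],z))
print([ (hsv[y,x].tolist()) for y,x in((195,130),(195,141),(200,230),(180,300),(200,351),(200,371),(183,115))])
```

```text
(300, 560, 3) (251, 792, 3)
board ((464.5484924316406, -60.43467712402344), (121.98583221435547, 456.3348388671875), 0.48210832476615906)
green 76 332.8421052631579 201.0 [[ 0.46621969 -0.15263181  0.057     ]]
red 86 324.5 201.5 [[ 0.46542475 -0.13085694  0.057     ]]
[[85, 9, 175], [90, 7, 173], [75, 31, 33], [15, 88, 102], [111, 59, 133], [70, 43, 18], [103, 13, 175]]
```

View pics/crop1.png

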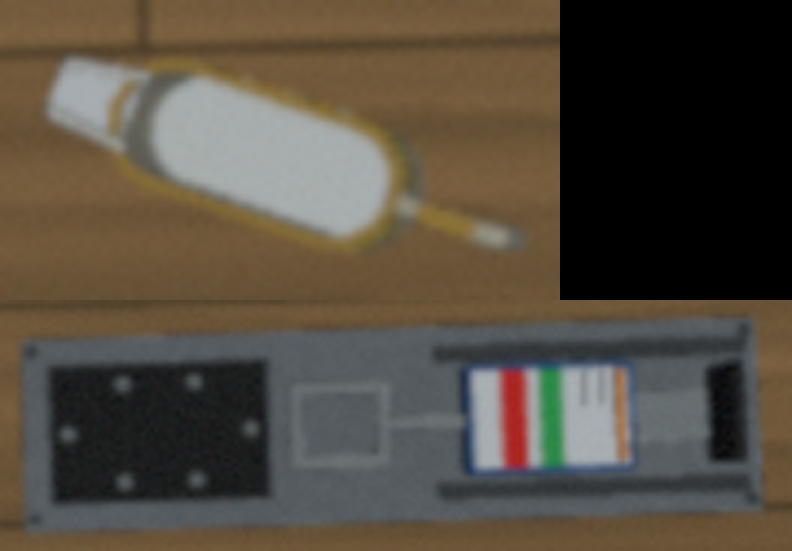

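The crop shows the boat's gilt rim clearly, with its long edges at about (190,68)–(370,125) and (130,165)–(340,245) and the handle ending at (515,238). All six pegs are visible around the black seat. The board measures 456 x 122 mm, which matches the given size.

Run:
```python
from h import *
a=np.load("top0.npy"); c=cam("top")
g=cv2.cvtColor(a,cv2.COLOR_RGB2GRAY).astype(float)
# pegs
P=[]
for x,y in((123,84),(195,82),(250,130),(196,180),(125,182),(68,134)):
    u,v=208+x/4.4,175+y/4.4; iu,iv=int(round(u)),int(round(v))
    w=g[iv-3:iv+4,iu-3:iu+4]; w=np.clip(w-np.median(w)-8,0,None); yy,xx=np.mgrid[iv-3:iv+4,iu-3:iu+4]
    P.append([(w*xx).sum()/w.sum(),(w*yy).sum()/w.sum()])
P=onz(c,P,.025)
print(P.round(4).tolist()); print("seat",P.mean(0)); R=np.array([[-22,30],[22,30],[56,0],[22,-30],[-22,-30],[-56,0]])/1e3
A=R-R.mean(0);B=P[:,:2]-P[:,:2].mean(0); th=np.arctan2((A[:,0]*B[:,1]-A[:,1]*B[:,0]).sum(),(A*B).sum());print("rig yaw",np.degrees(th))
hsv=cv2.cvtColor(a,cv2.COLOR_RGB2HSV).astype(int); H,S,V=[hsv[...,i] for i in range(3)]
for y in range(178,216,3): print(y,[tuple(hsv[y,x]) for x in range(126,150,6)])
m=(H>=18)&(H<=30)&(S>130); q=np.zeros_like(m); q[172:218,105:190]=m[172:218,105:190]
save("gold",cv2.resize((q[170:220,100:195]*255).astype(np.uint8)[...,None].repeat(3,2),None,fx=6,fy=6))
v,u=np.nonzero(q);print(len(u))
```

```text
[[0.4932, 0.1036, 0.025], [0.4936, 0.0598, 0.025], [0.4642, 0.0257, 0.025], [0.4338, 0.0593, 0.025], [0.4334, 0.1033, 0.025], [0.4632, 0.1375, 0.025]]
seat [0.46356941 0.08152657 0.025     ]
rig yaw -89.52410944187298
178 [(np.int64(17), np.int64(122), np.int64(90)), (np.int64(17), np.int64(120), np.int64(91)), (np.int64(17), np.int64(118), np.int64(93)), (np.int64(16), np.int64(121), np.int64(93))]
181 [(np.int64(20), np.int64(132), np.int64(124)), (np.int64(21), np.int64(137), np.int64(127)), (np.int64(17), np.int64(132), np.int64(112)), (np.int64(17), np.int64(123), np.int64(112))]
184 [(np.int64(23), np.int64(24), np.int64(94)), (np.int64(84), np.int64(8), np.int64(167)), (np.int64(22), np.int64(49), np.int64(151)), (np.int64(19), np.int64(147), np.int64(128))]
187 [(np.int64(54), np.int64(10), np.int64(132)), (np.int64(85), np.int64(9), np.int64(174)), (np.int64(86), np.int64(10), np.int64(172)), (np.int64(35), np.int64(9), np.int64(163))]
190 [(np.int64(80), np.int64(9), np.int64(164)), (np.int64(81), np.int64(10), np.int64(174)), (np.int64(90), np.int64(7), np.int64(173)), (np
[... 831 characters left out ...]
64(18), np.int64(122), np.int64(107)), (np.int64(20), np.int64(143), np.int64(127)), (np.int64(25), np.int64(23), np.int64(124))]
208 [(np.int64(17), np.int64(118), np.int64(112)), (np.int64(17), np.int64(124), np.int64(111)), (np.int64(16), np.int64(122), np.int64(111)), (np.int64(19), np.int64(137), np.int64(121))]
211 [(np.int64(18), np.int64(120), np.int64(113)), (np.int64(17), np.int64(125), np.int64(112)), (np.int64(16), np.int64(122), np.int64(111)), (np.int64(17), np.int64(119), np.int64(111))]
214 [(np.int64(17), np.int64(131), np.int64(107)), (np.int64(16), np.int64(122), np.int64(107)), (np.int64(17), np.int64(119), np.int64(107)), (np.int64(17), np.int64(123), np.int64(108))]
180
```

View pics/gold.png

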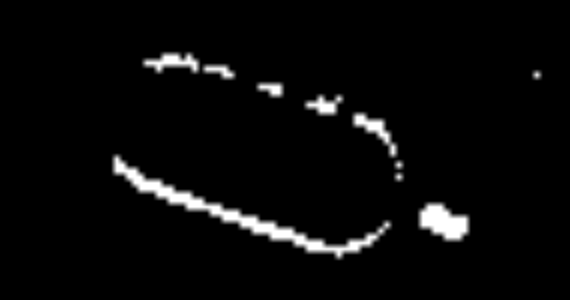

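The gold mask gives a clean rim outline plus the handle's gilt stub at crop (445,220). I'll fit the rim rectangle at z = 84 mm.

Run:
```python
from h import *
a=np.load("top0.npy"); c=cam("top")
hsv=cv2.cvtColor(a,cv2.COLOR_RGB2HSV).astype(int); H,S,V=[hsv[...,i] for i in range(3)]
m=(H>=18)&(H<=30)&(S>130); q=np.zeros_like(m); q[172:218,105:185]=m[172:218,105:185]
v,u=np.nonzero(q); body=u<167.5
w=onz(c,np.c_[u,v][body],.084)[:,:2]; hd=onz(c,np.c_[u,v][~body],.091)[:,:2]
r=cv2.minAreaRect((w*1000).astype(np.float32)); print(r, "handle gilt",hd.mean(0))
# lower/upper edge line fits
for n,k in(("low",(u<153)&(u>118)&(v>190)),("up",(u>125)&(u<158)&(v<190))):
    e=onz(c,np.c_[u,v][k].astype(float),.084)[:,:2].astype(np.float32); vx,vy,x0,y0=cv2.fitLine(e,cv2.DIST_HUBER,0,.01,.01).ravel()
    print(n,np.degrees(np.arctan2(vy,vx)),x0,y0,len(e))
L=onz(c,[[100+60/6,170+85/6]],.1); T=onz(c,[[100+515/6,170+238/6]],.05);print("lip",L,"handleend",T)
# white mask centre for wood-contrast extreme
s=manip.sense(); print(s["tcp_pos"],cv2.Rodrigues(cam("wrist")[2])[0].ravel(), -cam("wrist")[2].T@cam("wrist")[3], cam("wrist")[0].diagonal())
from scipy.spatial.transform import Rotation as Ro
print(Ro.from_quat(s["tool_rot"]).as_matrix().round(3))
```

```text
((490.9833679199219, 337.2012023925781), (120.62401580810547, 65.14466094970703), 72.0910873413086) handle gilt [0.46035666 0.25797332]
low 67.9723 0.46888754 0.3593557 75
up 71.7193 0.52407515 0.34691456 35
lip [[0.52082767 0.41847259 0.1       ]] handleend [[0.45256245 0.23362907 0.05      ]]
[0.23654755 0.57779618 0.23044173] [-2.36708811 -1.58806653 -0.26823094] [0.15814172 0.61053324 0.3722701 ] [304.46966336 304.46966336   1.        ]
[[-0.925  0.379 -0.001]
 [ 0.379  0.925 -0.002]
 [ 0.    -0.002 -1.   ]]
```

Seat is at (0.4636, 0.0815) with rig yaw -89.5°, and the peg fit and board fit agree. The boat is at about (0.489, 0.335) with yaw about -110.5°. I'll move above the boat and refine with the wrist camera.

drive_tool(
  deltas=[
    [[-38,-15,0,0.12],[-76,-30,0,0.24],[-114,-45,0,0.36],[-152,-60,0,0.48],[-190,-75,0,0.6]],
  ],
  jaw=85,
)

```text
t: 0.52
tcp_pos: [0.3849, 0.4354, 0.2309]
tool_rot: [0.477, 0.879, -0.0, -0.0]
force: [0.7, 0.5, -0.0]
finger_gap: 0.997
gripper_force: 0.0
```

drive_tool(
  deltas=[
    [[-29,6,0,0.12],[-57,13,0,0.24],[-85,19,0,0.36],[-114,26,0,0.48],[-142,32,0,0.6]],
  ],
)

```text
t: 0.93
tcp_pos: [0.4899, 0.3345, 0.2309]
tool_rot: [0.716, 0.698, -0.0, -0.0]
force: [-0.8, -0.5, -0.0]
finger_gap: 0.998
gripper_force: 0.0
```

drive_tool(
  deltas=[
    [[0,0,0,0.12],[0,0,0,0.24],[0,0,0,0.34],[0,0,0,0.34],[0,0,0,0.34]],
  ],
)

```text
t: 1.35
tcp_pos: [0.4888, 0.3357, 0.2309]
tool_rot: [0.821, 0.571, -0.0, -0.0]
force: [-0.0, 0.2, 0.0]
finger_gap: 0.996
gripper_force: 0.0
```

```bash
cat >> h.py <<'E'
from scipy.spatial.transform import Rotation as Ro
def st():
    s=manip.sense(); R=Ro.from_quat(s["tool_rot"]).as_matrix()
    return s,R
def plan(pos,yaw_deg,cmd=None):
    "deltas in mm/rad to put TCP at pos with tool x at world yaw"
    s,R=st(); d=R.T@(np.array(pos)-s["tcp_pos"])*1000
    y=np.degrees(np.arctan2(R[1,0],R[0,0])); t=-np.radians((yaw_deg-y+180)%360-180)
    print("t",round(s["t"],2),"tcp",s["tcp_pos"].round(4),"yaw",y.round(2),"tilt z",R[:,2].round(3),"F",s["force"].round(1),"gap",round(s["finger_gap"]*85.4,1),"gf",round(s["gripper_force"],1))
    print("delta",d.round(1),"turn",round(t,4))
E
python3 - <<'E'
from h import *
plan([.489,.335,.23],69.5)
b=vision.snapshot("wrist"); c=cam("wrist"); np.savez("w1.npz",img=b,K=c[0],D=c[1],R=c[2],t=c[3]); save("w1",b)
print(-c[2].T@c[3],c[2][2]); print(proj(c,[[.489,.335,.084],[.4636,.0815,.012]]))
E
```

```text
t 1.35 tcp [0.4888 0.3357 0.2309] yaw 69.63 tilt z [-0.001 -0.    -1.   ] F [-0.   0.2  0. ] gap 85.1 gf 0.0
delta [-0.6  0.5  0.9] turn 0.0023
[0.51847049 0.4157958  0.37277963] [-0.11390985 -0.3076245  -0.94466487]
[[254.56692595 183.02960066]
 [297.70914457 328.12773106]]
```

View pics/w1.png

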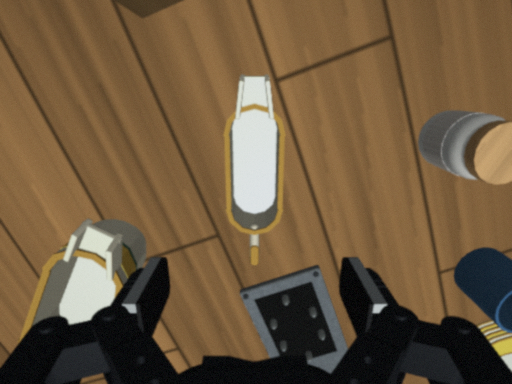

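In the wrist view the rim spans columns 224–284 and rows 105–235, with the lip at (255,78) and the handle tip at (255,263). That fits the 56 mm wide boat.

Run:
```python
from h import *
z=np.load("w1.npz"); a=z["img"]; c=(z["K"],z["D"],z["R"],z["t"])
hsv=cv2.cvtColor(a,cv2.COLOR_RGB2HSV).astype(int); H,S,V=[hsv[...,i] for i in range(3)]
m=(H>=17)&(H<=30)&(S>140)&(V>110); q=np.zeros(m.shape,np.uint8); q[70:270,215:295]=m[70:270,215:295]
n,l,stt,_=cv2.connectedComponentsWithStats(q,connectivity=8)
for i in range(1,n):
    if stt[i,4]>25: print(stt[i].tolist())
k=1+np.argmax(stt[1:,4]); v,u=np.nonzero((l==k))
w=onz(c,np.c_[u,v],.084)[:,:2]
r=cv2.minAreaRect((w*1000).astype(np.float32));print(r)
# straight-edge midline: outer L/R edge per row
rows=np.arange(130,205); L=[u[v==y].min() for y in rows]; Rr=[u[v==y].max()+0 for y in rows]
for nme,e in(("L",L),("R",Rr)):
    p=onz(c,np.c_[e,rows],.084)[:,:2].astype(np.float32); vx,vy,x0,y0=cv2.fitLine(p,cv2.DIST_HUBER,0,.01,.01).ravel(); print(nme,np.degrees(np.arctan2(vy,vx)),x0,y0)
# points: lip and handle bar (white+gold) top centre
wh=(S<60)&(V>120)
for y in(79,82): 
    uu=np.nonzero(wh[y,230:280])[0]+230; print("lip",y,uu.min(),uu.max(),onz(c,[[uu.mean(),y]],.1))
uu=np.nonzero(q[255])[0]; print("handle",uu.mean(),onz(c,[[uu.mean(),255]],.092))
```

```text
[242, 105, 25, 6, 67]
[223, 112, 63, 123, 1417]
[250, 246, 9, 21, 154]
((490.6678771972656, 340.9718017578125), (123.96658325195312, 59.52999496459961), 69.16558837890625)
L 69.01806 0.46529445 0.35504812
R 69.72765 0.52078485 0.33998713
lip 79 240 268 [[0.52189876 0.42512095 0.1       ]]
lip 82 239 269 [[0.52106851 0.42288701 0.1       ]]
handle 254.5 [[0.46243183 0.26362057 0.092     ]]
```

Run:
```python
from h import *
z=np.load("w1.npz"); a=z["img"]; c=(z["K"],z["D"],z["R"],z["t"])
rx=np.array([np.cos(np.radians(-89.52)),np.sin(np.radians(-89.52))]); ry=np.array([-rx[1],rx[0]])
g=cv2.cvtColor(a,cv2.COLOR_RGB2GRAY).astype(int)
for x,y in((-56,0),(-22,30),(-22,-30),(22,30),(22,-30),(56,0)):
    P=np.r_[np.array([.4636,.0815])+rx*x/1e3+ry*y/1e3,.025]; u,v=proj(c,P)[0]
    iu,iv=int(round(u)),int(round(v)); w=g[iv-9:iv+10,iu-9:iu+10]
    m=(w>np.median(w)+40).astype(np.uint8); n,l,s,ce=cv2.connectedComponentsWithStats(m)
    print((x,y),(u.round(1),v.round(1)),[(s[i,4],(s[i,:4]+[iu-9,iv-9,0,0]).tolist()) for i in range(1,n) if s[i,4]>6])
plan([.4911,.3421,.04],69.4)
```

```text
(-56, 0) (np.float64(286.5), np.float64(305.2)) [(np.int32(33), [283, 297, 6, 9])]
(-22, 30) (np.float64(314.3), np.float64(317.3)) [(np.int32(10), [321, 308, 3, 6]), (np.int32(24), [311, 311, 5, 7])]
(-22, -30) (np.float64(274.3), np.float64(329.4)) [(np.int32(23), [272, 323, 5, 7]), (np.int32(59), [265, 324, 7, 15])]
(22, 30) (np.float64(323.0), np.float64(339.8)) [(np.int32(15), [330, 331, 3, 8]), (np.int32(25), [320, 334, 5, 6])]
(22, -30) (np.float64(284.2), np.float64(351.2)) [(np.int32(24), [282, 345, 4, 7]), (np.int32(29), [275, 346, 4, 11])]
(56, 0) (np.float64(310.2), np.float64(361.6)) [(np.int32(108), [307, 356, 13, 12])]
t 1.4 tcp [0.4888 0.3359 0.231 ] yaw 69.63 tilt z [-0.001 -0.    -1.   ] F [ 0.7 -0.5  0.7] gap 85.0 gf 0.0
delta [6.70e+00 1.00e-01 1.91e+02] turn 0.0041
```

Both cameras agree on the seat to about 2 mm, so I'll descend and grasp.

drive_tool(
  deltas=[
    [[6.7,0,30,0.004],[6.7,0,70,0.004],[6.7,0,110,0.004],[6.7,0,150,0.004],[6.7,0,175,0.004]],
  ],
)

```text
t: 1.82
tcp_pos: [0.4892, 0.3415, 0.0527]
tool_rot: [0.822, 0.569, -0.002, -0.0]
force: [0.5, -0.4, -0.2]
finger_gap: 0.992
gripper_force: 0.0
```

drive_tool(
  deltas=[
    [[0,0,10,0],[0,0,16,0],[0,0,16,0],[0,0,16,0]],
  ],
)

```text
t: 2.15
tcp_pos: [0.4925, 0.3428, 0.0416]
tool_rot: [0.823, 0.569, 0.001, 0.0]
force: [-0.3, 0.8, 0.7]
finger_gap: 0.995
gripper_force: 0.0
```

drive_tool(
  deltas=[
    [[0,0,0,0],[0,0,0,0],[0,0,0,0],[0,0,0,0],[0,0,0,0]],
  ],
  jaw=45,
  force=35,
)

```text
t: 2.57
tcp_pos: [0.4919, 0.3428, 0.0421]
tool_rot: [0.823, 0.568, 0.001, 0.0]
force: [-2.4, 0.4, 6.4]
finger_gap: 0.653
gripper_force: 38.3
```

drive_tool(
  deltas=[
    [[0,0,0,0],[0,0,0,0],[0,0,0,0]],
  ],
)

```text
t: 2.82
tcp_pos: [0.492, 0.3428, 0.0421]
tool_rot: [0.823, 0.568, 0.001, 0.0]
force: [-1.5, 0.1, 7.0]
finger_gap: 0.651
gripper_force: 38.3
```

drive_tool(
  deltas=[
    [[0,0,-10,0],[0,0,-30,0],[0,0,-55,0],[0,0,-80,0],[0,0,-100,0]],
  ],
)

```text
t: 3.23
tcp_pos: [0.491, 0.3418, 0.1416]
tool_rot: [0.823, 0.568, -0.0, 0.0]
force: [0.7, 0.7, -5.9]
finger_gap: 0.652
gripper_force: 39.7
```

Run:
```python
from h import *
plan([.4636,.0815,.142],90.48)
b=vision.snapshot("wrist"); c=cam("wrist"); np.savez("w2.npz",img=b,K=c[0],D=c[1],R=c[2],t=c[3]); save("w2",b)
```

```text
t 3.23 tcp [0.491  0.3418 0.1416] yaw 69.26 tilt z [-0. -0. -1.] F [ 0.7  0.7 -5.9] gap 55.7 gf 39.7
delta [-253.1   66.6   -0.3] turn -0.3703
```

View pics/w2.png

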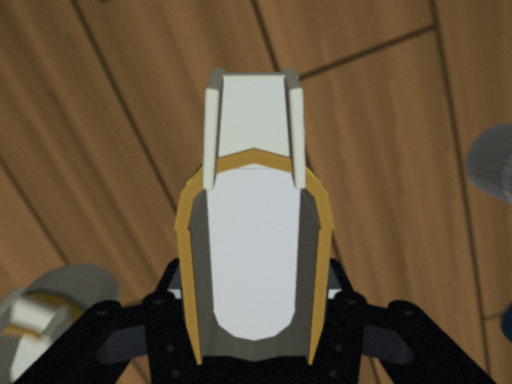

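The boat is held level and centred, with the lip at rows 70–75 spanning columns 207–300 and the midline at column 255.

Run:
```python
from h import *
z=np.load("w2.npz"); a=z["img"]; c=(z["K"],z["D"],z["R"],z["t"])
s,R=st(); f=lambda uv,zz:((onz(c,uv,zz)-s["tcp_pos"])@R*1000).round(1)
hsv=cv2.cvtColor(a,cv2.COLOR_RGB2HSV).astype(int); H,S,V=[hsv[...,i] for i in range(3)]
print("col255",V[64:84,255].tolist(),"col208",V[60:84,209].tolist())
print("lip",f([[255,72],[255,75],[209,70],[300,70]],.1995).tolist())
gm=(H>=17)&(H<=30)&(S>140)&(V>110)
for y in(215,230,280,310):
    u=np.nonzero(gm[y,165:345])[0]+165; print(y,u.min(),u.max(),f([[u.min(),y],[u.max(),y],[(u.min()+u.max())/2,y]],.1835).tolist())
```

```text
col255 [115, 114, 116, 114, 112, 114, 116, 110, 101, 109, 121, 148, 181, 190, 194, 194, 196, 197, 193, 195] col208 [117, 115, 118, 119, 121, 117, 118, 116, 121, 118, 118, 121, 120, 114, 108, 108, 107, 109, 104, 97, 99, 97, 104, 99]
lip [[90.2, 0.2, -53.5], [89.5, 0.2, -53.5], [90.8, -12.2, -53.6], [90.8, 12.4, -53.5]]
215 176 333 [[42.0, -28.9, -37.9], [41.9, 29.2, -37.6], [41.9, 0.1, -37.8]]
230 174 332 [[35.9, -30.2, -37.9], [35.7, 29.4, -37.7], [35.9, -0.4, -37.8]]
280 182 326 [[13.9, -28.9, -38.0], [13.7, 28.9, -37.8], [13.9, -0.1, -37.9]]
310 185 323 [[-0.8, -28.9, -38.1], [-1.1, 28.8, -37.8], [-0.8, -0.1, -38.0]]
```

drive_tool(
  deltas=[
    [[-20,5.2,0,-0.03],[-50,13,0,-0.07],[-83,21.8,0,-0.12],[-116,30.4,0,-0.16],[-145,38,0,-0.2]],
  ],
)

```text
t: 3.7
tcp_pos: [0.4738, 0.1912, 0.1395]
tool_rot: [0.761, 0.649, -0.001, -0.0]
force: [0.0, 0.5, -6.3]
finger_gap: 0.651
gripper_force: 39.3
```

drive_tool(
  deltas=[
    [[-33,2,0,-0.04],[-64,3.6,0,-0.09],[-90,5,0,-0.13],[-104,6,0,-0.16],[-110.7,6.3,0,-0.17]],
  ],
)

```text
t: 4.12
tcp_pos: [0.463, 0.0808, 0.1398]
tool_rot: [0.705, 0.709, -0.001, -0.001]
force: [0.2, 0.0, -6.1]
finger_gap: 0.655
gripper_force: 39.2
```

drive_tool(
  deltas=[
    [[0,0,0,0],[0,0,0,0]],
  ],
)

```text
t: 4.28
tcp_pos: [0.4638, 0.0831, 0.1401]
tool_rot: [0.705, 0.709, 0.0, -0.0]
force: [0.4, 0.3, -6.1]
finger_gap: 0.654
gripper_force: 39.2
```

Run:
```python
from h import *
plan([.4636,.0825,.072],90.48)
a=vision.snapshot("top");b=vision.snapshot("scene");np.save("top1.npy",a);np.save("scene1.npy",b)
p=cv2.resize(a[150:240,190:390],None,fx=4,fy=4,interpolation=cv2.INTER_CUBIC)
save("t1",p)
```

```text
t 4.28 tcp [0.4638 0.0831 0.1401] yaw 90.37 tilt z [-0.001  0.001 -1.   ] F [ 0.4  0.3 -6.1] gap 55.8 gf 39.2
delta [-0.6 -0.1 68.1] turn -0.0019
```

View pics/t1.png

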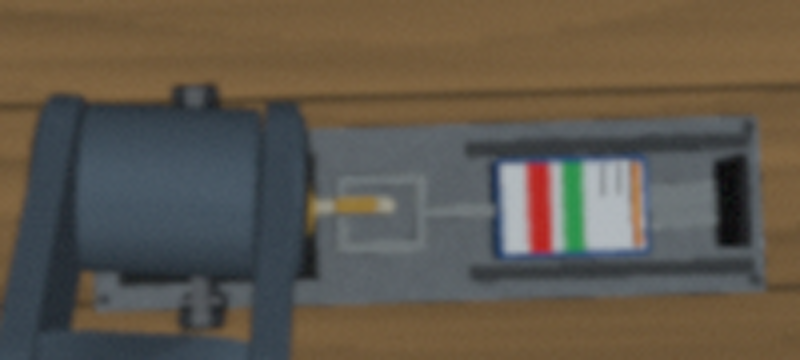

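The top view shows the handle tip at crop (397,205), inside the stirrup loop, which spans (338–425, 178–250).

Run:
```python
from h import *
a=np.load("top1.npy");c=cam("top")
rx=np.array([np.cos(np.radians(-89.52)),np.sin(np.radians(-89.52))]); ry=np.array([-rx[1],rx[0]])
hsv=cv2.cvtColor(a,cv2.COLOR_RGB2HSV).astype(int); print([tuple(map(int,hsv[201,x])) for x in range(276,296)])
for uv,z in(([289.25,201.25],.18),([280,201.2],.19),([285,201.2],.19)):
    d=onz(c,[uv],z)[0,:2]-[.4636,.0815]; print(uv,"rig xy mm",d@rx*1000,d@ry*1000)
```

```text
[(21, 149, 145), (21, 152, 146), (21, 154, 146), (21, 157, 145), (21, 157, 145), (21, 155, 145), (21, 150, 146), (20, 125, 145), (21, 73, 146), (23, 42, 151), (26, 28, 155), (24, 27, 151), (34, 14, 129), (83, 10, 107), (105, 25, 101), (102, 26, 100), (105, 26, 99), (101, 20, 102), (93, 21, 111), (100, 26, 118)]
[289.25, 201.25] rig xy mm 114.0251837387291 -0.5944776340319224
[280, 201.2] rig xy mm 92.08878077199796 -0.14241267486702
[285, 201.2] rig xy mm 103.664572870767 -0.5091288731954402
```

drive_tool(
  deltas=[
    [[-0.6,0,15,-0.002],[-0.6,0,33,-0.002],[-0.6,0,50,-0.002],[-0.6,0,62,-0.002],[-0.6,0,66,-0.002]],
  ],
)

```text
t: 4.8
tcp_pos: [0.4631, 0.0834, 0.0727]
tool_rot: [0.703, 0.711, -0.001, -0.001]
force: [-0.5, 0.2, -6.2]
finger_gap: 0.649
gripper_force: 39.2
```

drive_tool(
  deltas=[
    [[0,0,0,0],[0,0,0,0]],
  ],
)

```text
t: 4.97
tcp_pos: [0.4643, 0.0829, 0.0745]
tool_rot: [0.703, 0.711, 0.0, 0.0]
force: [0.1, -0.8, -6.4]
finger_gap: 0.65
gripper_force: 39.2
```

Run:
```python
from h import *
plan([.4636,.0825,.054],90.48)
```

```text
t 4.97 tcp [0.4643 0.0829 0.0745] yaw 90.63 tilt z [ 0.  0. -1.] F [ 0.1 -0.8 -6.4] gap 55.5 gf 39.2
delta [-0.4 -0.7 20.5] turn 0.0026
```

drive_tool(
  deltas=[
    [[-0.4,-0.5,3,0.0],[-0.4,-0.5,6,0.0],[-0.4,-0.5,9,0.0],[-0.4,-0.5,12,0.0],[-0.4,-0.5,14,0.0]],
  ],
)

```text
t: 5.38
tcp_pos: [0.4635, 0.0818, 0.0602]
tool_rot: [0.704, 0.711, 0.0, 0.0]
force: [-0.5, 0.4, -6.3]
finger_gap: 0.65
gripper_force: 39.4
```

drive_tool(
  deltas=[
    [[0,0,1.5,0],[0,0,3,0],[0,0,4,0],[0,0,5,0]],
  ],
)

```text
t: 5.72
tcp_pos: [0.4635, 0.0818, 0.0552]
tool_rot: [0.704, 0.711, -0.0, 0.0]
force: [-0.7, -0.3, -6.3]
finger_gap: 0.651
gripper_force: 39.4
```

drive_tool(
  deltas=[
    [[0,0,0.5,0],[0,0,1,0],[0,0,1.5,0],[0,0,1.5,0]],
  ],
)

```text
t: 6.05
tcp_pos: [0.4635, 0.0818, 0.0542]
tool_rot: [0.704, 0.711, 0.0, 0.0]
force: [-1.1, -0.3, -0.6]
finger_gap: 0.649
gripper_force: 39.7
```

Contact came at the expected height with the boat's weight carried by the board, so I'll release.

drive_tool(
  deltas=[
    [[0,0,0,0],[0,0,0,0],[0,0,0,0],[0,0,0,0],[0,0,0,0]],
  ],
  jaw=80,
  force=20,
)

```text
t: 6.47
tcp_pos: [0.4637, 0.0818, 0.054]
tool_rot: [0.704, 0.711, 0.0, 0.0]
force: [-0.6, -0.2, 0.2]
finger_gap: 0.938
gripper_force: 0.0
```

drive_tool(
  deltas=[
    [[0,0,-10,0],[0,0,-30,0],[0,0,-60,0],[0,0,-95,0],[0,0,-130,0]],
  ],
)

```text
t: 6.88
tcp_pos: [0.4627, 0.0819, 0.1848]
tool_rot: [0.704, 0.711, -0.001, -0.001]
force: [1.1, -1.1, -0.5]
finger_gap: 0.932
gripper_force: 0.0
```

drive_tool(
  deltas=[
    [[-30,0,0,0],[-70,0,0,0],[-110,0,0,0],[-150,0,0,0],[-185,0,0,0]],
  ],
  jaw=0,
)

```text
t: 7.3
tcp_pos: [0.4652, -0.1053, 0.1841]
tool_rot: [0.704, 0.711, 0.0, 0.001]
force: [0.4, -0.3, -0.3]
finger_gap: 0.228
gripper_force: 0.0
```

Run:
```python
from h import *
plan([.4636+.0084*.325,.0815-.325,.18],90.48)
b=vision.snapshot("wrist"); c=cam("wrist"); np.savez("w3.npz",img=b,K=c[0],D=c[1],R=c[2],t=c[3])
a=vision.snapshot("scene"); np.save("scene2.npy",a); cs=cam("scene")
P=[]
rx=np.array([.0084,-1]);ry=np.array([1,.0084])
cr=a[90:260,150:350]; save("w3",np.vstack([b,cv2.resize(cr,(512,435),interpolation=cv2.INTER_CUBIC)])[:, :][::1] if 0 else np.hstack([cv2.resize(b,(400,300)),cv2.resize(cr,(353,300),interpolation=cv2.INTER_CUBIC)]))
```

```text
t 7.3 tcp [ 0.4652 -0.1053  0.1841] yaw 90.57 tilt z [ 0.001 -0.001 -1.   ] F [ 0.4 -0.3 -0.3] gap 19.4 gf 0.0
delta [-138.2   -0.3    4.2] turn 0.0016
```

View pics/w3.png

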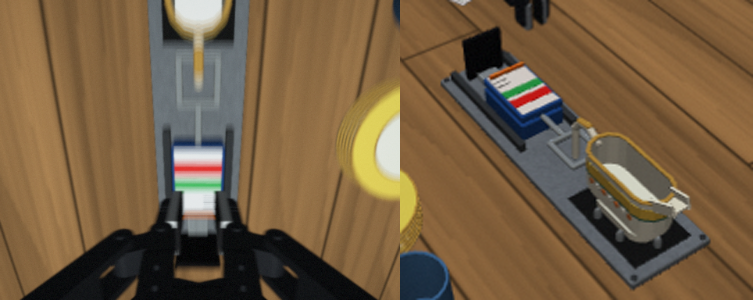

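The boat is seated with its handle hanging in the stirrup loop, and the pointer is at home. Next I'll check the tab face and go over the gap.

drive_tool(
  deltas=[
    [[-30,0,0,0],[-65,0,0,0],[-100,0,0,0],[-121,0,0,0],[-121,0,0,0]],
  ],
  jaw=0,
)

```text
t: 7.82
tcp_pos: [0.4676, -0.2283, 0.184]
tool_rot: [0.705, 0.709, -0.0, 0.002]
force: [0.1, -0.2, 0.4]
finger_gap: -0.002
gripper_force: 0.0
```

Run:
```python
from h import *
plan([.4662,.0815-.309,.045],90.48)
a=np.load("top0.npy");c=cam("top")
g=cv2.cvtColor(a,cv2.COLOR_RGB2GRAY); print(g[198:203,345:385].mean(0).round().astype(int).tolist())
rx=np.array([.0084,-1])
for u in(350,352,368,369,370,376,377,378):
    print(u,[(round((onz(c,[[u,201]],z)[0,:2]-[.4636,.0815])@rx*1000,1)) for z in(.056,.086)])
```

```text
t 7.82 tcp [ 0.4676 -0.2283  0.184 ] yaw 90.37 tilt z [ 0.002 -0.003 -1.   ] F [ 0.1 -0.2  0.4] gap -0.2 gf 0.0
delta [  1.2  -1.8 139. ] turn -0.0019
[169, 165, 142, 126, 130, 131, 109, 101, 107, 108, 108, 108, 108, 107, 108, 107, 108, 108, 108, 108, 108, 107, 105, 85, 52, 22, 13, 16, 15, 19, 28, 41, 60, 84, 90, 89, 92, 91, 90, 91]
350 [np.float64(279.0), np.float64(273.4)]
352 [np.float64(284.2), np.float64(278.5)]
368 [np.float64(326.0), np.float64(319.2)]
369 [np.float64(328.6), np.float64(321.7)]
370 [np.float64(331.2), np.float64(324.2)]
376 [np.float64(346.8), np.float64(339.5)]
377 [np.float64(349.4), np.float64(342.0)]
378 [np.float64(352.0), np.float64(344.6)]
```

drive_tool(
  deltas=[
    [[1,-1.5,30,0],[1,-1.5,60,0],[1,-1.5,85,0],[1,-1.5,105,0],[1,-1.5,115,0]],
  ],
)

```text
t: 8.23
tcp_pos: [0.4635, -0.2206, 0.0665]
tool_rot: [0.703, 0.711, -0.0, -0.003]
force: [-1.2, 0.1, 1.5]
finger_gap: -0.001
gripper_force: 0.0
```

drive_tool(
  deltas=[
    [[0,0,10,0],[0,0,20,0],[0,0,24,0],[0,0,24,0]],
  ],
)

```text
t: 8.57
tcp_pos: [0.465, -0.2228, 0.0444]
tool_rot: [0.703, 0.711, -0.0, -0.0]
force: [0.2, -1.4, 1.0]
finger_gap: -0.001
gripper_force: 0.0
```

drive_tool(
  deltas=[
    [[-4,0,0,0],[-8,0,0,0],[-12,0,0,0],[-16,0,0,0],[-20,0,0,0]],
  ],
)

```text
t: 8.98
tcp_pos: [0.4651, -0.2433, 0.0452]
tool_rot: [0.704, 0.71, 0.0, -0.0]
force: [0.3, 1.7, 1.2]
finger_gap: -0.002
gripper_force: 0.0
```

```bash
cat >> h.py <<'E'
def gauge():
    b=vision.snapshot("wrist"); c=cam("wrist"); np.savez("wg.npz",img=b,K=c[0],D=c[1],R=c[2],t=c[3])
    hsv=cv2.cvtColor(b,cv2.COLOR_RGB2HSV).astype(int); H,S,V=[hsv[...,i] for i in range(3)]
    rx=np.array([.0084,-1]); o={}
    for n,m,z in (("green",(H>45)&(H<80)&(S>110)&(V>60),.057),("red",((H<5)|(H>174))&(S>150)&(V>100),.057),("orange",(H>=7)&(H<16)&(S>165)&(V>120),.064)):
        k,l,s,ce=cv2.connectedComponentsWithStats(m.astype(np.uint8))
        if k<2: print(n,"none"); continue
        i=1+np.argmax(s[1:,4]); d=onz(c,[ce[i]],z)[0,:2]-[.4636,.0815]; o[n]=d@rx*1000
        print(n,s[i].tolist(),"rig x",o[n].round(1),"y",(d[0]*1000).round(1))
    if "green" in o and "orange" in o: print("pointer-green",round(o["orange"]-o["green"],1))
    return b
E
python3 - <<'E'
from h import *
plan([.4662,.0815-.324,.045],90.48); save("g1",gauge())
E
```

```text
t 8.98 tcp [ 0.4651 -0.2433  0.0452] yaw 90.52 tilt z [ 0.     0.001 -1.   ] F [0.3 1.7 1.2] gap -0.1 gf 0.0
delta [0.8 1.1 0.3] turn 0.0008
green [183, 66, 145, 36, 5005] rig x 237.2 y 1.4
red [179, 0, 153, 46, 6769] rig x 215.2 y 1.2
orange [193, 177, 124, 11, 1240] rig x 276.4 y 1.7
pointer-green 39.2
```

View pics/g1.png

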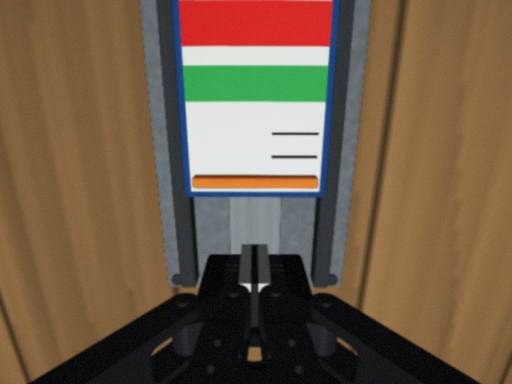

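The wrist view shows the scale: red at rows 0–46, green at 66–102, and the orange pointer at 177–188, which is home. The tab is just touched, so I'll pull.

drive_tool(
  deltas=[
    [[-5,0,0,0],[-10,0,0,0],[-15,0,0,0],[-20,0,0,0],[-25,0,0,0]],
  ],
)

```text
t: 9.45
tcp_pos: [0.4648, -0.2676, 0.0447]
tool_rot: [0.704, 0.71, 0.0, -0.001]
force: [-0.5, 6.4, 3.2]
finger_gap: 0.003
gripper_force: 0.0
```

drive_tool(
  deltas=[
    [[-3,0,0,0],[-6,0,0,0],[-9,0,0,0],[-12,0,0,0],[-15,0,0,0]],
  ],
)

```text
t: 9.87
tcp_pos: [0.4649, -0.2819, 0.0447]
tool_rot: [0.704, 0.71, 0.001, -0.002]
force: [1.1, 8.2, 4.2]
finger_gap: 0.004
gripper_force: 0.0
```

Run:
```python
from h import *
plan([.4662,.0815-.378,.045],90.48); gauge()
```

```text
t 9.87 tcp [ 0.4649 -0.2819  0.0447] yaw 90.53 tilt z [-0.002  0.003 -1.   ] F [1.1 8.2 4.2] gap 0.4 gf 0.0
delta [-14.7   1.1  -0.4] turn 0.0009
green [184, 66, 146, 36, 5016] rig x 275.6 y 1.6
red [180, 0, 154, 46, 6797] rig x 253.6 y 1.6
orange [190, 118, 133, 11, 1452] rig x 290.7 y 1.7
pointer-green 15.1
```

drive_tool(
  deltas=[
    [[-3,0,0,0],[-6,0,0,0],[-9,0,0,0],[-12,0,0,0],[-14.5,0,0,0]],
  ],
)

```text
t: 10.33
tcp_pos: [0.4648, -0.2954, 0.0446]
tool_rot: [0.704, 0.71, 0.001, -0.003]
force: [0.1, 10.2, 4.5]
finger_gap: 0.0
gripper_force: 0.0
```

drive_tool(
  deltas=[
    [[0,0,0,0],[0,0,0,0]],
  ],
)

```text
t: 10.5
tcp_pos: [0.4648, -0.2957, 0.0446]
tool_rot: [0.704, 0.71, 0.001, -0.002]
force: [-0.2, 8.1, 3.5]
finger_gap: 0.002
gripper_force: 0.0
```

Run:
```python
from h import *
plan([.4662,.0815-.378,.045],90.48); gauge()
```

```text
t 10.5 tcp [ 0.4648 -0.2957  0.0446] yaw 90.53 tilt z [-0.002  0.004 -1.   ] F [-0.2  8.1  3.5] gap 0.1 gf 0.0
delta [-0.8  1.4 -0.4] turn 0.0009
green [185, 66, 145, 36, 3013] rig x 287.5 y 1.5
red [181, 0, 153, 46, 6816] rig x 266.8 y 1.6
orange [188, 82, 139, 13, 1676] rig x 290.6 y 1.9
pointer-green 3.1
```

The pointer is about 2 mm from the green centre, measured against the red band, so I'll hold.

drive_tool(
  deltas=[
    [[-0.5,0,0,0],[-0.5,0,0,0],[-0.5,0,0,0],[-0.5,0,0,0],[-0.5,0,0,0]],
  ],
)

```text
t: 10.97
tcp_pos: [0.4648, -0.2959, 0.0446]
tool_rot: [0.704, 0.71, 0.001, -0.002]
force: [0.9, 8.5, 4.1]
finger_gap: -0.003
gripper_force: 0.0
```

drive_tool(
  deltas=[
    [[0,0,0,0],[0,0,0,0],[0,0,0,0],[0,0,0,0],[0,0,0,0]],
  ],
)

```text
t: 11.38
tcp_pos: [0.4648, -0.2959, 0.0446]
tool_rot: [0.704, 0.71, 0.001, -0.002]
force: [0.3, 8.9, 4.1]
finger_gap: -0.004
gripper_force: 0.0
```

drive_tool(
  deltas=[
    [[0,0,0,0],[0,0,0,0],[0,0,0,0],[0,0,0,0],[0,0,0,0]],
  ],
)

```text
t: 11.8
tcp_pos: [0.4648, -0.296, 0.0446]
tool_rot: [0.704, 0.71, 0.001, -0.002]
force: [1.0, 8.3, 4.5]
finger_gap: -0.003
gripper_force: 0.0
```

drive_tool(
  deltas=[
    [[0,0,0,0],[0,0,0,0],[0,0,0,0],[0,0,0,0],[0,0,0,0]],
  ],
)

```text
t: 12.22
tcp_pos: [0.4648, -0.2959, 0.0446]
tool_rot: [0.704, 0.71, 0.001, -0.002]
force: [0.6, 8.5, 4.5]
finger_gap: -0.002
gripper_force: 0.0
```

drive_tool(
  deltas=[
    [[0,0,0,0],[0,0,0,0],[0,0,0,0],[0,0,0,0],[0,0,0,0]],
  ],
)

```text
t: 12.63
tcp_pos: [0.4648, -0.2959, 0.0446]
tool_rot: [0.704, 0.71, 0.001, -0.002]
force: [0.5, 8.8, 3.5]
finger_gap: 0.001
gripper_force: 0.0
```

Run:
```python
from h import *
plan([.4662,.0815-.309,.045],90.48); gauge()
```

```text
t 12.63 tcp [ 0.4648 -0.2959  0.0446] yaw 90.53 tilt z [-0.002  0.004 -1.   ] F [0.5 8.8 3.5] gap 0.1 gf 0.0
delta [68.4  2.  -0.1] turn 0.0009
green [185, 66, 145, 36, 3059] rig x 287.9 y 1.7
red [181, 0, 153, 46, 6817] rig x 267.0 y 1.6
orange [188, 81, 139, 13, 1676] rig x 290.8 y 1.5
pointer-green 2.9
```

The hold is done, with the pointer in the band throughout. I'll ease the slide home.

drive_tool(
  deltas=[
    [[4,0,0,0],[9,0,0,0],[14,0,0,0],[19,0,0,0],[24,0,0,0]],
  ],
)

```text
t: 13.1
tcp_pos: [0.4648, -0.2736, 0.0446]
tool_rot: [0.704, 0.711, -0.0, -0.001]
force: [-2.0, 3.1, 1.0]
finger_gap: -0.0
gripper_force: 0.0
```

drive_tool(
  deltas=[
    [[5,0,0,0],[10,0,0,0],[15,0,0,0],[19,0,0,0],[23,0,0,0]],
  ],
)

```text
t: 13.52
tcp_pos: [0.4661, -0.2518, 0.045]
tool_rot: [0.703, 0.711, -0.0, 0.001]
force: [0.1, 0.6, -0.8]
finger_gap: -0.005
gripper_force: 0.0
```

drive_tool(
  deltas=[
    [[3,0,0,0],[6,0,0,0],[9,0,0,0],[13,0,0,0],[17,0,0,0]],
  ],
)

```text
t: 13.93
tcp_pos: [0.4653, -0.2342, 0.0449]
tool_rot: [0.704, 0.711, -0.0, 0.0]
force: [0.5, -1.0, 0.6]
finger_gap: 0.002
gripper_force: 0.0
```

Run:
```python
from h import *
plan([.4662,.0815-.309,.2],90.48); gauge()
```

```text
t 13.93 tcp [ 0.4653 -0.2342  0.0449] yaw 90.57 tilt z [ 0.001 -0.001 -1.   ] F [ 0.5 -1.   0.6] gap 0.1 gf 0.0
delta [   6.6    1.  -155.1] turn 0.0015
green [183, 77, 144, 34, 4697] rig x 230.0 y 0.8
red [179, 13, 152, 43, 6276] rig x 208.2 y 0.6
orange [193, 186, 123, 10, 1193] rig x 269.2 y 1.4
pointer-green 39.2
```

drive_tool(
  deltas=[
    [[4,0,0,0],[4,0,-15,0],[4,0,-45,0],[4,0,-80,0],[4,0,-115,0]],
  ],
)

```text
t: 14.4
tcp_pos: [0.4645, -0.2296, 0.1605]
tool_rot: [0.704, 0.711, -0.0, -0.001]
force: [0.1, -0.3, 0.6]
finger_gap: -0.001
gripper_force: 0.0
```

drive_tool(
  deltas=[
    [[0,0,-30,0],[0,0,-60,0],[-10,0,-80,0],[-30,0,-80,0],[-30,0,-80,0]],
  ],
)

```text
t: 14.82
tcp_pos: [0.4669, -0.2637, 0.2421]
tool_rot: [0.704, 0.71, -0.0, 0.004]
force: [-0.5, -0.5, -0.7]
finger_gap: 0.002
gripper_force: 0.0
```

Run:
```python
from h import *
plan([.4662,.0815-.309,.2],90.48)
a=vision.snapshot("scene");b=vision.snapshot("top")
save("fin",np.hstack([cv2.resize(a,(400,300)),cv2.resize(b,(400,300))]))
cr=a[90:260,150:350]; cr2=b[160:240,190:390]
save("fin",np.vstack([np.hstack([cv2.resize(a,(400,300)),cv2.resize(cr,(353,300),interpolation=cv2.INTER_CUBIC)]),cv2.resize(cr2,(753,300),interpolation=cv2.INTER_CUBIC)]))
d=lambda m,n:np.abs(m.astype(int)-n).max(2)>40
for n,x,y in(("scene",a,np.load("scene0.npy")),("top",b,np.load("top0.npy"))):
    v,u=np.nonzero(cv2.morphologyEx(d(x,y).astype(np.uint8),cv2.MORPH_OPEN,np.ones((3,3)))); print(n,len(u),(u.min(),u.max(),v.min(),v.max()))
```

```text
t 14.82 tcp [ 0.4669 -0.2637  0.2421] yaw 90.5 tilt z [ 0.005 -0.006 -1.   ] F [-0.5 -0.5 -0.7] gap 0.2 gf 0.0
delta [36.4 -0.6 41.8] turn 0.0003
scene 9564 (np.int64(160), np.int64(511), np.int64(0), np.int64(328))
top 32803 (np.int64(0), np.int64(496), np.int64(146), np.int64(383))
```

View pics/fin.png

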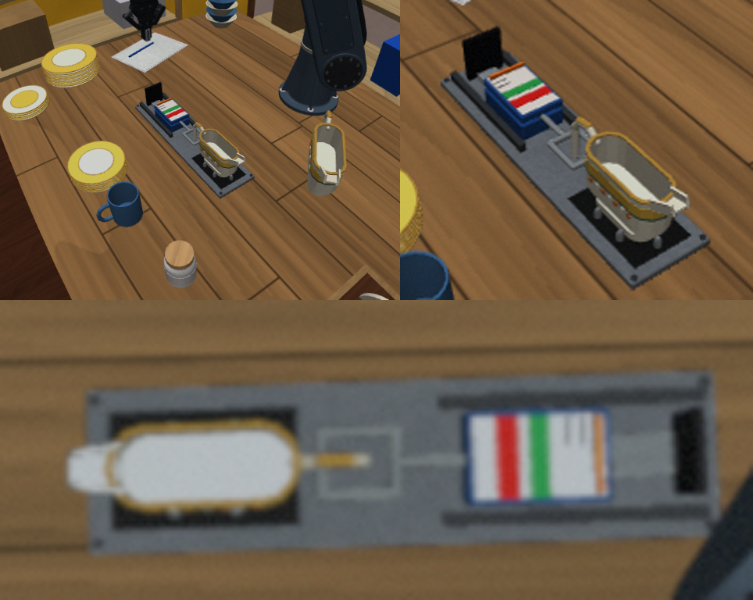

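The boat is seated between the pegs with its handle at (355,460), inside the stirrup. The slide is home, the pointer is at zero, the plates, mug and jar are where they were, and the arm is clear.

```bash
python3 -c "
from station import manip
print(manip.sign_off())"
```

```text
the job is handed in; nothing more can be done
None
```

The small yellow-banded boat is seated on the tester with its handle in the stirrup, the pointer was held in the green band for just over two seconds, the slide is back home, and the job was handed in at about 15 s of the 61 s limit.

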